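Turn the sample carousel to the green tin

ROBOT

A 7-joint arm with a two-finger parallel gripper is mounted at the origin on the work surface. World frame = base frame: x ahead of the robot, y to its left, z up, the work surface at z = 0. Lengths are in m, angles in rad, forces in N, time in s.
With the tool pointing down it reaches from about 0.425 to 0.925 m from the base axis. Payload 6.8 kg.
Tool frame: the origin (TCP) lies midway between the tips of the shut fingers; the grasp point (between the pads) lies 19 mm behind it; z points along the fingers, y is the direction in which the jaws open and shut (so a half turn about z gives the same grasp; the last joint's range is limited). The gripper opens to 85 mm and grips with 20 to 120 N. Pads are 22 mm wide; open, the fingers measure 114 mm over their backs; the gripper's body (76 mm by 85 mm) begins 54 mm behind the grasp point. The pads swing forward as they close: fully open they stand 13 mm farther back than shut.
Start: joints at [1.193, 0.477, 0.022, 1.555, -0.011, 1.109, -0.083], TCP at [0.18, -0.651, 0.231] pointing down, gripper open.
Joint ranges: [-2.96, 2.96], [-0.34, 2.1], [-1.41, 1.46], [0.24, 2.44], [-1.37, 4.51], [0.17, 1.92], [-2.96, 2.96]. Speed limits (rad/s): [2.39, 2.39, 3.14, 3.14, 3.14, 3.14, 3.14].

INTERFACE

Orientations are given as a unit quaternion [w, x, y, z].
In Python, from station import bot, vision gives the robot as it stands.
- The arm moves only by the tool move_arm, never from a script. Its argument "increments" is text: rows parted by semicolons, each of 7 numbers parted by spaces: the opening, from 0 (shut) to 1 (fully open), then the shift along the world's x, y, z in mm, then the turn, a rotation vector about the world's x, y, z in rad. In form: grip x y z rx ry rz; .... A call has exactly 8 rows; each row shifts and turns the commanded pose from where the row before left it; what a row does not reach is not made up. A row lasts 1/8 s, in which the tool goes at most 62.5 mm and 10.7 degrees, less where a joint would pass 70% of its speed; a pose out of reach is approached as far as the arm can. A call with a gripper value outside its range is refused whole. The fingers move at their own pace and stop on an object; "newtons" is the grip in N (left out, the last holds). Time passes only in rows, so rows that do not move let the fingers close, or fill a call up. It gives the time, the measured TCP pose, the force and the opening at its end, in the units of the state.
- bot.get_obs(): the state, without advancing time (a new reading comes with each control period).
- vision.read_camera(name): name is "scene" or "top" or "wrist"; returns (picture, depth): 420x560x3 uint8, red, green, blue; 420x560 float32, m along the optical axis (not along the pixel's ray), 0 where there is no reading.
- vision.calibration(name): a dict with "fx", "fy", "cx", "cy" (pixels), "R" (3x3) and "t" (3): a world point X has camera coordinates R X + t; the wrist camera has in their place "hand_eye" (4x4, takes a point from camera to tool coordinates, whose origin is the TCP and whose axes are the flange's). Camera axes: x right, y down, z forward; pixel columns grow to the right and rows downward; lengths in m; the calibration is good to about 2 mm. The wrist camera is an equidistant fisheye: a pixel r from the principal point sees the ray r / f radians off the axis. A picture is of the moment at which its call begins: read the wrist's pose just before it. calibration takes no time and is no camera call.
- bot.hand_in(): hands the job in, once; it reports no verdict.
The state is a dict: "t": time; "q": joint angles; "joint_vel": joint speeds; "joint_torque": joint torques, N m; "eef_pos": TCP position; "tool_rot": TCP orientation; "contact_force": force on the tool from outside, world axes, zero at the start; "torque": the same for the moment, N m; "gripper_width": opening from 0.0 (shut) to 1.0 (fully open).
Only numpy, scipy, OpenCV 4.12 (cv2) and the standard library are available. Lean on these libraries where they do the work, as an engineer would, in place of code of your own. Each camera call takes 0.05 s, during which the arm holds its last target.

TASK

Turn the sample carousel on the sorting bench, either way round, by pushing the black posts on its rim with your fingertips until the green tin stands centred behind the yellow pointer, then take your hand away and leave the carousel at rest. Do not touch, lift or tip any of the tins, and leave everything else on the bench where it is.

Things in the scene. Friction and masses are not known exactly. Their poses are not given: they have to be found in the camera images.
- stand: fixed foot of the sample carousel on the bench; origin on the carousel's turning axis at bench level, z up. Its -x axis points from the turning axis to the yellow pointer, roughly towards the robot (direction varies). The pointer and its arm lie outside the disc, 140 to 200 mm from the axis and at most 36 mm wide, and are 18 mm high
- carousel (a joint): angle turned by the carousel since the start in rad (0 at the start, so it does not tell where the tins are), growing counter-clockwise seen from above; turns endlessly both ways; a stiff bearing (about 0.2 N m of friction, so about 2 N at a post) stops it almost at once when it is no longer pushed
- hub (a point): point on the turning axis, 44 mm above the bench, turning with the carousel: a pale plywood disc, 136 mm radius, upper face 30 mm above the bench. Four ring pockets (6 mm high, 57 mm inside) hold the tins, centres 62 mm from the axis at 0, 90, 180 and 270 deg from this point's x axis
- post (a point): top centre of one of the eight black upright posts on the rim, 80 mm above the bench. Posts are 16 mm diameter, from 30 to 80 mm above the bench, their axes 122 mm from the turning axis, evenly spaced by 45 deg; this one is at 22.5 deg from the hub's x axis, so each pocket lies midway between two posts
- front_spot (a point): fixed point 62 mm from the turning axis on the pointer's side, 30 mm above the bench: where the centre of the green tin's underside is when it stands exactly behind the pointer
- pointer_tip (a point): inner tip of the fixed yellow pointer, 140 mm from the turning axis, 18 mm above the bench
- tin_green: a closed cylindrical sample tin, green with a narrow steel band at top and bottom, 53 mm diameter, 56 mm tall, about 120 g, loose in one of the carousel's four pockets; origin at the centre of its underside. Must not be touched. This is the one to bring to the pointer
- tin_blue: a closed cylindrical sample tin, blue with a narrow steel band at top and bottom, 53 mm diameter, 56 mm tall, about 120 g, loose in one of the carousel's four pockets; origin at the centre of its underside. Must not be touched
- tin_red: a closed cylindrical sample tin, red with a narrow steel band at top and bottom, 53 mm diameter, 56 mm tall, about 120 g, loose in one of the carousel's four pockets; origin at the centre of its underside. Must not be touched
- tin_plain: a closed cylindrical sample tin, bare aluminium-coloured with a narrow steel band at top and bottom, 53 mm diameter, 56 mm tall, about 120 g, loose in one of the carousel's four pockets; origin at the centre of its underside. Must not be touched
- can_gold: an empty gold drink can standing on the bench, 66 mm diameter, 115 mm tall, origin at the centre of its underside; a bystander
- can_red: an empty red drink can standing on the bench, 66 mm diameter, 115 mm tall, origin at the centre of its underside; a bystander
- can_blue: an empty blue drink can standing on the bench, 66 mm diameter, 115 mm tall, origin at the centre of its underside; a bystander
- jar: a glass jar with a white cap, 70 mm diameter, 100 mm tall, origin at the centre of its underside; a bystander
- scraper: a flat steel scraper with a wooden handle, 280 mm long, lying on the bench to the robot's right; a bystander
Things that resemble listed ones, but are neither listed nor needed, are in the scene too. Several things have the shape of the tin_plain; the one meant has the colours described above. What is shaped like the tin_blue but brown is not meant.

How it is judged:
At the end, for the whole second after the job is handed in: The green tin's centre is within 13 mm (horizontally) of the spot straight behind the yellow pointer; all four tins stand upright in the carousel's pockets, at rest, the carousel still; the cans, jar and scraper are within 20 mm of where they started (horizontal distance between tin_green and front_spot below 0.013 m and angle between each of tin_green, tin_blue, tin_red, tin_plain's own z axis and vertical below 0.1 rad and horizontal distance between each of tin_green, tin_blue, tin_red, tin_plain and hub below 0.07 m and height (world z) of each of tin_green, tin_blue, tin_red, tin_plain below 0.036 m and linear speed of each of tin_green, tin_blue, tin_red, tin_plain below 0.02 m/s and distance of each of can_gold, can_red, can_blue, jar, scraper from where it was at the start of the episode below 0.02 m and velocity of joint carousel between -0.05 and 0.05 rad/s); the robot touches nothing.
It fails at once if a tin is touched by the robot (contact force between any of the fingers, the arm and tin_green above 0.5 N or contact force between any of the fingers, the arm and tin_blue above 0.5 N or contact force between any of the fingers, the arm and tin_red above 0.5 N or contact force between any of the fingers, the arm and tin_plain above 0.5 N).
It fails at once if a tin is lifted out of its pocket or tipped (height (world z) of any of tin_green, tin_blue, tin_red, tin_plain above 0.042 m or angle between any of tin_green, tin_blue, tin_red, tin_plain's own z axis and vertical above 0.3 rad).
It fails at once if a bystander is moved by more than 20 mm (distance of any of can_gold, can_red, can_blue, jar, scraper from where it was at the start of the episode above 0.02 m).
It also fails if it takes over 58 s, if anything falls off the work surface, if the arm or the gripper's body presses on something with over 40 N, if the wrist force passes 120 N, or if a joint passes its speed limit or range.

## Working session

There is one attempt and no reset: what is moved stays moved. The work goes in short steps, Python scripts to look and compute and a tool call to move; the robot and the scene stay as the last step left them, time stands still between calls to the robot, and variables do not carry over. Pictures are saved under pics/ and viewed, and the job is handed in when it is done.

Besides the shell and the picture viewer there is one more tool, called after "Request:" as name(argument=value, ...) on one line, values as JSON. move_arm: Moves the arm, as the interface text tells. Its arguments: {"type":"object","properties":{"increments":{"type":"string"},"newtons":{"type":"number"}},"required":["increments"]}

```bash
ls; mkdir -p pics; python3 - <<'E'
from station import bot, vision
import cv2,numpy as np
for n in ("scene","top"):
    p,d=vision.read_camera(n); cv2.imwrite(f"pics/{n}0.png",p[:,:,::-1]); np.savez(f"{n}0.npz",p=p,d=d)
    c=vision.calibration(n);print(n,c)
print(bot.get_obs())
E
```

```text
pics
scene {'fx': 491.4007567487066, 'fy': 491.4007567487066, 'cx': 277.35525582106476, 'cy': 207.57465192425946, 'R': array([[ 0.86592234,  0.49979314, -0.01962945],
       [ 0.28194356, -0.52014807, -0.80619713],
       [-0.41314202,  0.69256971, -0.59132129]]), 't': array([-0.42562687, -0.09649274,  1.74474641])}
top {'fx': 482.9469069170715, 'fy': 482.9469069170715, 'cx': 279.5326822815169, 'cy': 198.25905657336622, 'R': array([[-0.00493626, -0.99994443, -0.00931462],
       [-0.98324336,  0.00655085, -0.1821801 ],
       [ 0.182231  ,  0.00825925, -0.98322106]]), 't': array([0.00746081, 0.48610099, 1.16322814])}
{'t': 0.1, 'q': array([ 1.19289414,  0.47773019,  0.02234274,  1.5563183 , -0.01148072,
        1.10928963, -0.08307856]), 'joint_vel': array([ 0.00058324, -0.00358423, -0.00152917, -0.00280908,  0.00104296,
       -0.00163313,  0.00012487]), 'joint_torque': array([ 3.69605783e-03, -5.97764146e+01,  1.61269795e+00, -2.81956708e+01,
        1.27176617e-02,  4.99834932e-03,  3.99599841e-06]), 'eef_pos': array([ 0.17976372, -0.65008978,  0.23042886]), 'tool_rot': array([-7.89419989e-04,  9.90910929e-01,  1.34517200e-01, -1.75092458e-04]), 'contact_force': array([-0.22154806, -0.40987505, -0.55384364]), 'torque': array([-0.02184563,  0.01758919, -0.02753683]), 'gripper_width': 1.002718522657001}
```

View pics/scene0.png

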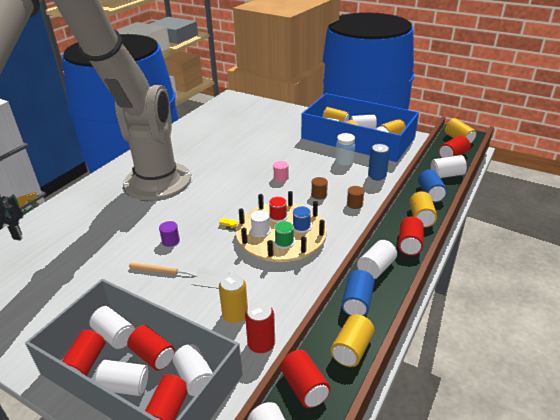

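View pics/top0.png

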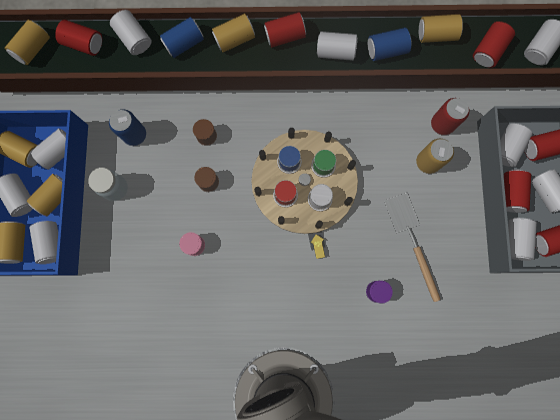

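```bash
cat > h.py <<'E'
import numpy as np,cv2
from station import bot,vision
def ray(c,u,v,z):
    R=np.array(c["R"]);t=np.array(c["t"]);o=-R.T@t
    d=R.T@np.array([(u-c["cx"])/c["fx"],(v-c["cy"])/c["fy"],1]);return o+d*(z-o[2])/d[2]
def proj(c,X):
    x=c["R"]@np.array(X)+c["t"];return c["cx"]+c["fx"]*x[0]/x[2],c["cy"]+c["fy"]*x[1]/x[2]
def cloud(c,d):
    v,u=np.indices(d.shape);P=np.stack([(u-c["cx"])/c["fx"]*d,(v-c["cy"])/c["fy"]*d,d],-1)
    return (P-c["t"])@c["R"]
def blobs(m,amin=8):
    n,l,s,ce=cv2.connectedComponentsWithStats(m.astype(np.uint8));return [(ce[i],s[i],l==i) for i in range(1,n) if s[i][4]>=amin]
E
python3 - <<'E'
from h import *
for n in ("top","scene"):
    f=np.load(n+"0.npz");p,d=f["p"],f["d"];c=vision.calibration(n)
    W=cloud(c,d);ok=d>0
    hsv=cv2.cvtColor(p,cv2.COLOR_RGB2HSV);z=W[...,2]
    near=(abs(W[...,0]-.6)<.35)&(abs(W[...,1])<.35)&ok if 1 else ok
    print(n)
    H,S,V=[hsv[...,i].astype(int) for i in range(3)]
    for nm,m in dict(disc=(abs(z-.03)<.005)&near,green=(H>45)&(H<85)&(S>100)&near,yellow=(H>22)&(H<35)&(S>150)&near&(z<.06),black=(V<70)&(S<120)&near&(z>.04)&(z<.1)).items():
        for ce,s,l in blobs(m,8): print(nm,ce.round(1),s,W[l].mean(0).round(4), 'zmax',z[l].max().round(3))
    big=cv2.resize(p[110:270,230:380] if n=="top" else p[170:280,210:350],None,fx=5 if n=="scene" else 3.6,fy=5 if n=="scene" else 3.6,interpolation=cv2.INTER_CUBIC);cv2.imwrite(f"pics/{n}_crop0.png",big[:,:,::-1])
E
```

```text
top
disc [226.   88.7] [203  87  45   4  78] [0.7844 0.145  0.0304] zmax 0.035
disc [268.5  88.3] [254  87  32   3  49] [0.7846 0.0326 0.0301] zmax 0.035
disc [289.3  88.2] [287  87   6   3  10] [ 0.7849 -0.0225  0.0291] zmax 0.034
disc [310.3  87.9] [294  87  33   3  57] [ 0.7847 -0.0779  0.0305] zmax 0.035
disc [332.4  87.8] [328  87  10   3  17] [ 0.7848 -0.1364  0.0294] zmax 0.034
disc [358.3  87.4] [339  86  41   3  68] [ 0.785  -0.2047  0.0302] zmax 0.035
disc [396.9  87.2] [381  86  33   3  53] [ 0.7849 -0.3064  0.0297] zmax 0.035
disc [156.5  89.3] [149  88  15   3  23] [0.7844 0.3292 0.0304] zmax 0.035
disc [182.7  89.1] [165  88  37   3  54] [0.7848 0.2597 0.0298] zmax 0.035
disc [304.2 182.7] [ 251  130  107  104 5767] [ 0.5297 -0.0582  0.029 ] zmax 0.035
disc [207.8 139.3] [199 132  16  11  29] [0.6457 0.19   0.0299] zmax 0.035
disc [210.6 186.9] [204 182  13   8  15] [0.5196 0.1802 0.0297] zmax 0.034
green [324.7 159.4] [315 150  20  20 308] [ 0.5748 -0.1069  0.085 ] zmax 0.092
black [278.   49.2] [ 144   18  275   55 8684] [0.8689 0.0065 0.0823] zmax 0.1
black [281.4  8
[... 2477 characters left out ...]
321.4 225.6] [320 220   4  13  44] [ 0.6573 -0.0311  0.0658] zmax 0.082
black [428.4 231.1] [424 226  10  11  73] [0.9358 0.0665 0.0842] zmax 0.089
black [243.9 234.5] [242 228   5  14  55] [ 0.481  -0.1691  0.0628] zmax 0.081
black [406.1 258.2] [395 235  25  32 289] [ 0.917  -0.0692  0.0839] zmax 0.089
black [303.2 242.6] [301 237   5  14  39] [ 0.6462 -0.1227  0.0657] zmax 0.084
black [269.9 247.3] [268 241   5  14  60] [ 0.5736 -0.1804  0.0623] zmax 0.083
black [356.6 255.6] [355 253   4   5   8] [ 0.8006 -0.1175  0.0803] zmax 0.085
black [382.3 277.1] [373 264  21  28 178] [ 0.888  -0.1638  0.0838] zmax 0.088
black [341.9 317.1] [338 308  10  17 101] [ 0.8531 -0.3305  0.084 ] zmax 0.088
```

View pics/top_crop0.png

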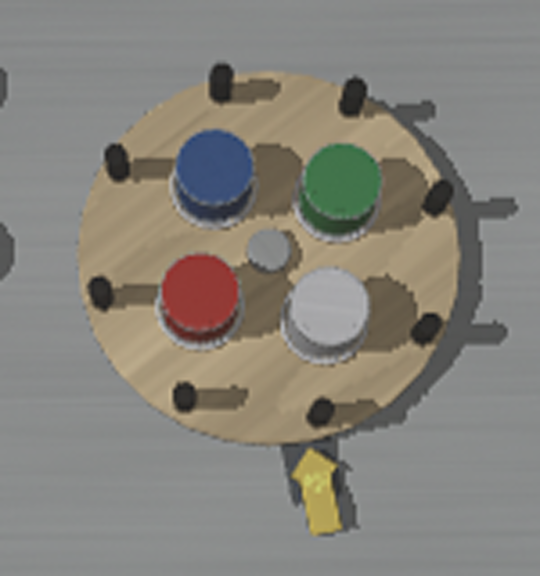

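```bash
cat >> h.py <<'E'
def measure(n,p,d,cx=None):
    c=vision.calibration(n);W=cloud(c,d);z=W[...,2]
    hsv=cv2.cvtColor(p,cv2.COLOR_RGB2HSV);H,S,V=[hsv[...,i].astype(int) for i in range(3)]
    near=(np.hypot(W[...,0]-.535,W[...,1]+.06)<.22)&(d>0)
    out={}
    g=blobs((H>45)&(H<85)&(S>80)&near&(z>.08),8)
    if g: out["green"]=W[max(g,key=lambda b:b[1][4])[2]].mean(0)
    y=blobs((H>20)&(H<35)&(S>125)&near&(z<.03)&(z>.005)&(W[...,0]<.42),20)
    out["yellow"]=[(b[0],W[b[2]]) for b in y]
    out["posts"]=np.array([W[b[2]&(z>.075)].mean(0) for b in blobs((V<70)&(S<120)&near&(z>.045)&(z<.088),15) if (b[2]&(z>.077)).any()])
    return out
def fitfixed(P,r):
    from scipy.optimize import least_squares
    return least_squares(lambda c:np.hypot(*(P[:,:2]-c).T)-r,P[:,:2].mean(0)).x
E
python3 - <<'E'
from h import *
for n in ("top","scene"):
    f=np.load(n+"0.npz");o=measure(n,f["p"],f["d"])
    P=o["posts"];c0=np.array([.535,-.06]);P=P[np.hypot(*(P[:,:2]-c0).T)>.1];c=fitfixed(P,.122);r=P[:,:2]-c
    print(n,"centre",c.round(4),len(P));a=np.degrees(np.arctan2(r[:,1],r[:,0]));print(np.hypot(*r.T).round(4),a.round(1),(a%45).round(1),P[:,2].round(3))
    g=o["green"];print("green",g,np.hypot(*(g[:2]-c)),np.degrees(np.arctan2(*(g[:2]-c)[::-1])))
    for ce,w in o["yellow"]:
        q=w[:,:2]-c;rr=np.hypot(*q.T);m=q.mean(0);(v)=cv2.fitLine(w[:,:2].astype(np.float32),cv2.DIST_L2,0,.01,.01).ravel()
        print("yel",ce,len(w),w.mean(0).round(4),rr.min(),rr.max(),"angle",np.degrees(np.arctan2(m[1],m[0])),"line",np.degrees(np.arctan2(v[1],v[0])),"tip",w[rr.argmin()])
E
```

```text
top centre [ 0.5347 -0.0583] 8
[0.1217 0.1215 0.1222 0.1219 0.1214 0.1215 0.1216 0.1222] [  15.8  -29.1   60.8  -74.4  105.7 -119.5  150.5 -164.3] [15.8 15.9 15.8 15.6 15.7 15.5 15.5 15.7] [0.079 0.079 0.078 0.079 0.078 0.079 0.078 0.078]
green [ 0.57392279 -0.10679905  0.0851236 ] 0.06241135681563845 -51.0499172882837
yel [318.10119048 246.85714286] 168 [ 0.3666 -0.0914  0.0164] 0.1405631736055263 0.19803449062925116 angle -168.85227407413467 line 11.134878 tip [ 0.39653448 -0.08417588  0.01602525]
scene centre [ 0.5394 -0.0621] 8
[0.1213 0.1215 0.1225 0.1223 0.1216 0.121  0.1209 0.1227] [ 105.8  150.6   61.  -164.    15.8 -119.4  -29.2  -74.4] [15.8 15.6 16.  16.  15.8 15.6 15.8 15.6] [0.079 0.078 0.08  0.079 0.079 0.079 0.08  0.079]
green [ 0.57681849 -0.10875952  0.08635434] 0.05977554967914467 -51.25261097840652
yel [228.12903226 222.37903226] 124 [ 0.3716 -0.0956  0.0153] 0.14226321750416157 0.2028912229403753 angle -168.71925656472806 line 7.553388 tip [ 0.39944361 -0.08762382  0.01780245]
```

Request:
move_arm(increments="0 23 44 0 0 0 0.17;0 23 45 0 0 0 0.17;0 23 45 0 0 0 0.17;0 23 45 0 0 0 0.17;0 23 45 0 0 0 0.17;0 23 45 0 0 0 0.17;0 23 45 0 0 0 0.17;0 23 45 0 0 0 0.17")

```text
t: 1.1
eef_pos: [0.3642, -0.29, 0.2312]
tool_rot: [-0.0, 0.684, 0.73, -0.0]
contact_force: [1.1, -0.6, -0.2]
gripper_width: 0.001
```

Request:
move_arm(increments="0 23 45 0 0 0 0.17;0 23 45 0 0 0 0.17;0 23 45 0 0 0 0.17;0 23 45 0 0 0 0.17;0 23 45 0 0 0 0.17;0 23 45 0 0 0 0.17;0 23 45 0 0 0 0.17;0 23 45 0 0 0 0.17")

```text
t: 2.1
eef_pos: [0.5483, 0.0695, 0.231]
tool_rot: [-0.0, 0.073, 0.997, -0.0]
contact_force: [0.4, 0.1, -0.2]
gripper_width: 0.001
```

```bash
python3 - <<'E'
from h import *
for n in ("scene","top"):
    p,d=vision.read_camera(n); cv2.imwrite(f"pics/{n}1.png",p[:,:,::-1])
o=bot.get_obs();print(o["t"],o["eef_pos"],o["q"].round(2))
from scipy.spatial.transform import Rotation as R
q=o["tool_rot"];M=R.from_quat([q[1],q[2],q[3],q[0]]).as_matrix();print(M.round(3),np.degrees(np.arctan2(M[1,1],M[0,1])))
E
```

```text
2.2 [0.54890991 0.07470127 0.23150022] [ 0.4   0.39 -0.81  1.81  0.31  1.08  0.91]
[[-0.99   0.141  0.001]
 [ 0.141  0.99   0.005]
 [-0.     0.005 -1.   ]] 81.90443111779301
```

View pics/scene1.png

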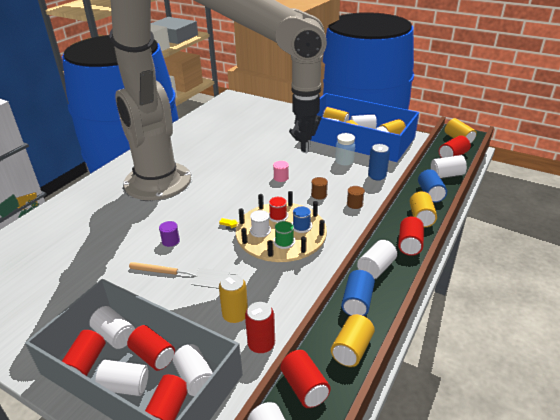

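View pics/top1.png

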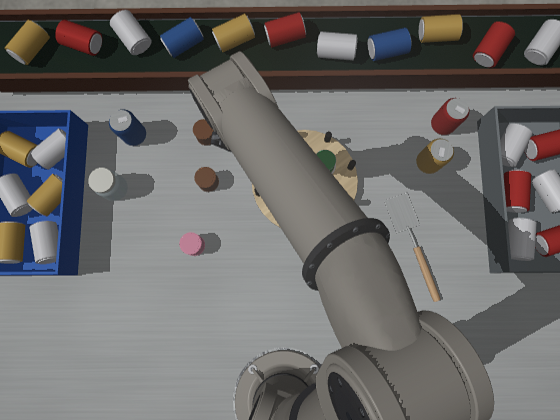

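```bash
python3 - <<'E'
from h import *
c=vision.calibration("scene");print(proj(c,[.549,.0747,.2315]))
t=vision.calibration("top");print(proj(t,[.549,.0747,.2315]))
p,d=vision.read_camera("scene")
u=[int(v) for v in proj(c,[.549,.0747,.2315])]
x0,y0=u[0]-40,u[1]-60
cv2.imwrite("pics/tip1.png",cv2.resize(p[y0:y0+90,x0:x0+80],None,fx=6,fy=6,interpolation=cv2.INTER_CUBIC)[:,:,::-1])
W=cloud(c,d)[y0:y0+90,x0:x0+80].reshape(-1,3)
k=W[(np.hypot(W[:,0]-.55,W[:,1]-.075)<.07)&(W[:,2]>.15)&(W[:,2]<.45)]
for a in np.arange(.22,.34,.012):
    s=k[(k[:,2]>a)&(k[:,2]<=a+.012)]
    if len(s): print(a.round(3),len(s),s.min(0).round(3),s.max(0).round(3))
E
```

```text
(np.float64(305.6691850516575), np.float64(150.23143537368665))
(np.float64(245.930439468754), np.float64(153.8056963586462))
0.22 1 [0.541 0.072 0.231] [0.541 0.072 0.231]
0.232 23 [0.54  0.061 0.232] [0.561 0.078 0.244]
0.244 32 [0.542 0.055 0.244] [0.564 0.078 0.256]
0.256 30 [0.544 0.058 0.256] [0.564 0.083 0.268]
0.268 31 [0.541 0.041 0.268] [0.566 0.112 0.28 ]
0.28 72 [0.534 0.034 0.28 ] [0.568 0.118 0.292]
0.292 89 [0.532 0.024 0.292] [0.569 0.119 0.304]
0.304 92 [0.531 0.013 0.304] [0.57  0.131 0.316]
0.316 132 [0.53  0.008 0.316] [0.573 0.139 0.328]
0.328 104 [0.538 0.024 0.328] [0.572 0.112 0.34 ]
0.34 60 [0.536 0.031 0.34 ] [0.568 0.09  0.352]
```

View pics/tip1.png

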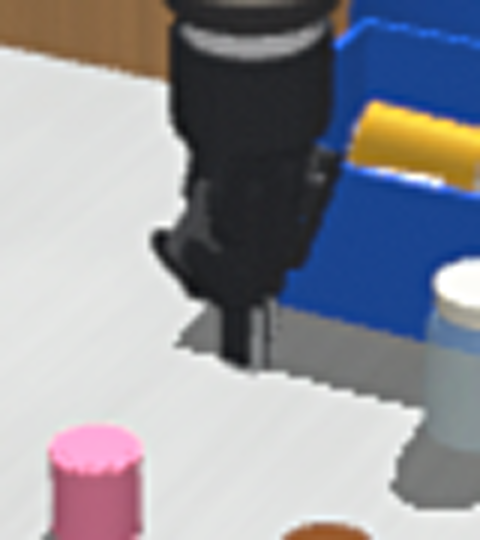

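```bash
python3 - <<'E'
from h import *
for i in range(3):print(bot.get_obs()["eef_pos"],bot.get_obs()["t"])
E
```

```text
[0.5480386  0.07150668 0.23098867] 2.25
[0.5480386  0.07150668 0.23098867] 2.25
[0.5480386  0.07150668 0.23098867] 2.25
```

Request:
move_arm(increments="0 4 -3 -30 0 0 0;0 0 0 -30 0 0 0;0 0 0 -30 0 0 0;0 0 0 -20 0 0 0;0 0 0 -20 0 0 0;0 0 0 -20 0 0 0;0 0 0 -20 0 0 0;0 0 0 0 0 0 0")

```text
t: 3.25
eef_pos: [0.5508, 0.0652, 0.0596]
tool_rot: [-0.001, 0.076, 0.997, -0.0]
contact_force: [0.5, -0.3, 0.1]
gripper_width: -0.0
```

```bash
python3 - <<'E'
from h import *
p,d=vision.read_camera("scene")
cv2.imwrite("pics/s2.png",cv2.resize(p[130:290,200:360],None,fx=3.7,fy=3.7,interpolation=cv2.INTER_CUBIC)[:,:,::-1])
print(bot.get_obs()["eef_pos"],bot.get_obs()["t"])
c=np.array([.537,-.060]);r=.126
th=np.radians(np.r_[83:-46:-7.2]);P=np.c_[c[0]+r*np.cos(th),c[1]+r*np.sin(th)]*1000
print(np.c_[np.degrees(th),P].round(0)[:], np.diff(P,axis=0).round(0))
E
```

```text
[0.55155531 0.06550134 0.06072452] 3.3
[[  83.  552.   65.]
 [  76.  568.   62.]
 [  69.  583.   57.]
 [  61.  597.   51.]
 [  54.  611.   42.]
 [  47.  623.   32.]
 [  40.  634.   21.]
 [  33.  643.    8.]
 [  25.  651.   -6.]
 [  18.  657.  -21.]
 [  11.  661.  -36.]
 [   4.  663.  -52.]
 [  -3.  663.  -67.]
 [ -11.  661.  -83.]
 [ -18.  657.  -99.]
 [ -25.  651. -113.]
 [ -32.  644. -127.]
 [ -39.  634. -140.]] [[ 16.  -3.]
 [ 15.  -5.]
 [ 14.  -7.]
 [ 13.  -8.]
 [ 12. -10.]
 [ 11. -11.]
 [  9. -13.]
 [  8. -14.]
 [  6. -15.]
 [  4. -15.]
 [  2. -16.]
 [  0. -16.]
 [ -2. -16.]
 [ -4. -15.]
 [ -6. -15.]
 [ -8. -14.]
 [ -9. -13.]]
```

View pics/s2.png

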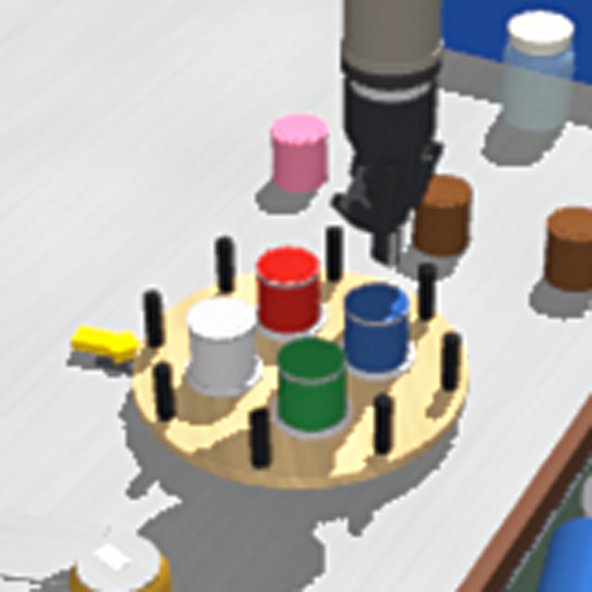

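Request:
move_arm(increments="0 8 -1 0 0 0 -0.063;0 8 -2 0 0 0 -0.063;0 8 -2 0 0 0 -0.063;0 7 -3 0 0 0 -0.063;0 7 -3 0 0 0 -0.063;0 7 -4 0 0 0 -0.063;0 7 -4 0 0 0 -0.063;0 6 -4 0 0 0 -0.063")

```text
t: 4.3
eef_pos: [0.6103, 0.0431, 0.0623]
tool_rot: [0.0, 0.323, 0.946, 0.0]
contact_force: [-2.5, 1.6, 1.2]
gripper_width: 0.0
```

```bash
cat > look.py <<'E'
import sys
from h import *
k=sys.argv[1]
p,d=vision.read_camera("scene")
cv2.imwrite(f"pics/s{k}.png",cv2.resize(p[130:290,200:360],None,fx=3.7,fy=3.7,interpolation=cv2.INTER_CUBIC)[:,:,::-1])
o=bot.get_obs();e=o["eef_pos"];c=np.array([.537,-.060]);q=e[:2]-c
from scipy.spatial.transform import Rotation as R
w=o["tool_rot"];M=R.from_quat([w[1],w[2],w[3],w[0]]).as_matrix()
print(e.round(4),o["t"],"tool r",np.hypot(*q).round(4),"ang",np.degrees(np.arctan2(q[1],q[0])).round(1),"yaw",np.degrees(np.arctan2(M[1,1],M[0,1])).round(1),"F",o["contact_force"].round(1))
m=measure("scene",p,d);P=m["posts"]
if "green" in m: g=m["green"];print("green",g.round(4),np.degrees(np.arctan2(g[1]+.0621,g[0]-.5394)).round(1))
r=P[:,:2]-[.5394,-.0621];R_=np.hypot(*r.T);a=np.degrees(np.arctan2(r[:,1],r[:,0]));print([(x.round(1),(x%45).round(1),y.round(3)) for x,y in zip(a,R_)])
E
python3 look.py 3
```

```text
[0.6113 0.0422 0.0624] 4.35 tool r 0.1264 ang 54.0 yaw 52.1 F [0.5 0.4 0.7]
green [ 0.5611 -0.1171  0.0863] -68.5
[(np.float64(134.3), np.float64(44.3), np.float64(0.121)), (np.float64(90.2), np.float64(0.2), np.float64(0.123)), (np.float64(-179.9), np.float64(0.1), np.float64(0.121)), (np.float64(49.4), np.float64(4.4), np.float64(0.118)), (np.float64(-135.3), np.float64(44.7), np.float64(0.122)), (np.float64(0.1), np.float64(0.1), np.float64(0.121)), (np.float64(-90.4), np.float64(44.6), np.float64(0.122)), (np.float64(-44.8), np.float64(0.2), np.float64(0.121))]
```

View pics/s3.png

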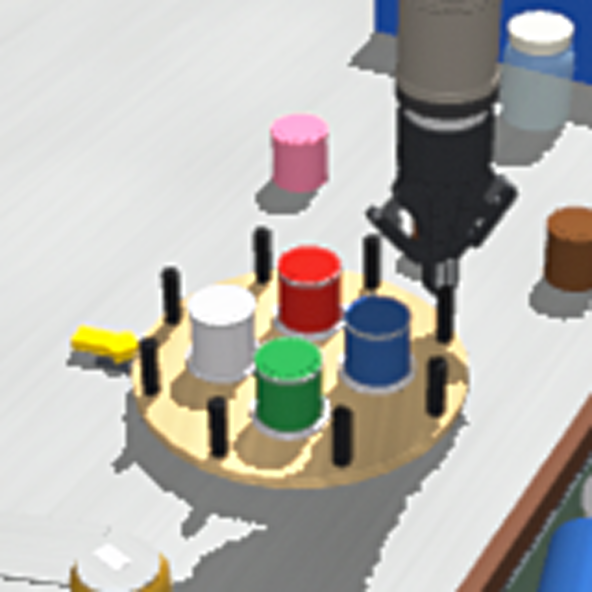

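Request:
move_arm(increments="0 6 -5 0 0 0 -0.063;0 6 -5 0 0 0 -0.063;0 6 -5 0 0 0 -0.063;0 5 -6 0 0 0 -0.063;0 5 -6 0 0 0 -0.063;0 4 -7 0 0 0 -0.063;0 4 -7 0 0 0 -0.063;0 4 -7 0 0 0 -0.063")

```text
t: 5.35
eef_pos: [0.6499, -0.0047, 0.062]
tool_rot: [-0.0, 0.548, 0.836, 0.0]
contact_force: [-2.4, 0.6, 1.4]
gripper_width: 0.001
```

Request:
move_arm(increments="0 3 -7 0 0 0 -0.063;0 3 -8 0 0 0 -0.063;0 2 -7 0 0 0 -0.063;0 2 -8 0 0 0 -0.063;0 1 -8 0 0 0 -0.063;0 1 -8 0 0 0 -0.063;0 0 -8 0 0 0 -0.063;0 0 -8 0 0 0 -0.063")

```text
t: 6.35
eef_pos: [0.6619, -0.0663, 0.0619]
tool_rot: [-0.001, 0.739, 0.673, 0.001]
contact_force: [-0.8, 2.0, -0.3]
gripper_width: 0.002
```

```bash
python3 look.py 4
```

```text
[ 0.662  -0.0681  0.0619] 6.4 tool r 0.1252 ang -3.7 yaw -5.6 F [-1.7  0.7 -0.1]
green [ 0.5023 -0.1101  0.0864] -127.7
[(np.float64(121.9), np.float64(31.9), np.float64(0.123)), (np.float64(167.7), np.float64(32.7), np.float64(0.12)), (np.float64(-148.8), np.float64(31.2), np.float64(0.122)), (np.float64(-4.4), np.float64(40.6), np.float64(0.135)), (np.float64(-12.4), np.float64(32.6), np.float64(0.122)), (np.float64(-102.7), np.float64(32.3), np.float64(0.121)), (np.float64(-58.0), np.float64(32.0), np.float64(0.12))]
```

View pics/s4.png

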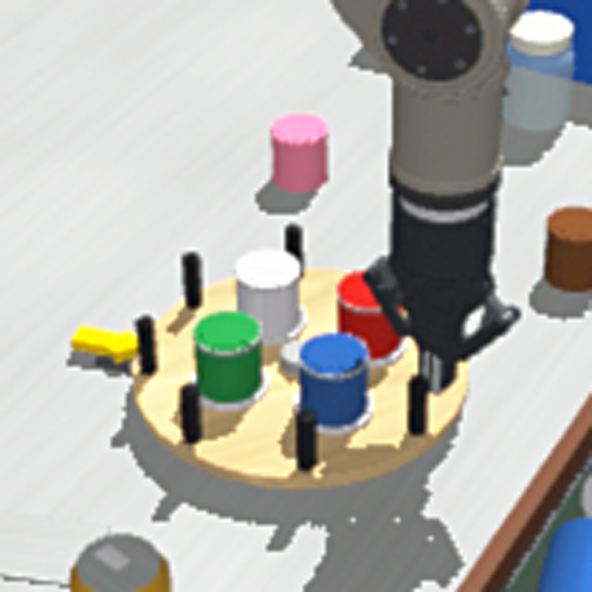

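Request:
move_arm(increments="0 -1 -8 0 0 0 -0.063;0 -1 -8 0 0 0 -0.063;0 -2 -8 0 0 0 -0.063;0 -2 -7 0 0 0 -0.063;0 -3 -8 0 0 0 -0.063;0 -3 -7 0 0 0 -0.063;0 -4 -7 0 0 0 -0.063;0 -4 -7 0 0 0 -0.063")

```text
t: 7.4
eef_pos: [0.6424, -0.1262, 0.062]
tool_rot: [-0.0, 0.884, 0.468, 0.001]
contact_force: [0.2, 2.1, -0.0]
gripper_width: -0.004
```

```bash
python3 look.py 5
```

```text
[ 0.6418 -0.1279  0.0619] 7.45 tool r 0.1248 ang -32.9 yaw -34.4 F [-0.  -1.3 -0.2]
green [ 0.4823 -0.0864  0.0862] -156.9
[(np.float64(138.6), np.float64(3.6), np.float64(0.121)), (np.float64(-177.1), np.float64(2.9), np.float64(0.121)), (np.float64(48.6), np.float64(3.6), np.float64(0.12)), (np.float64(-132.5), np.float64(2.5), np.float64(0.12)), (np.float64(3.5), np.float64(3.5), np.float64(0.12)), (np.float64(-87.3), np.float64(2.7), np.float64(0.121)), (np.float64(-41.5), np.float64(3.5), np.float64(0.121)), (np.float64(-33.1), np.float64(11.9), np.float64(0.135))]
```

Request:
move_arm(increments="0 -4 -6 0 0 0 -0.063;0 -5 -6 0 0 0 -0.063;0 -5 -6 0 0 0 -0.063;0 -5 -6 0 0 0 -0.063;0 0 0 0 0 0 0;0 0 0 0 0 0 0;0 0 0 0 0 0 0;0 0 0 0 0 0 0")

```text
t: 8.45
eef_pos: [0.6231, -0.1515, 0.0613]
tool_rot: [0.0, 0.935, 0.353, 0.0]
contact_force: [0.4, 0.4, 0.1]
gripper_width: 0.002
```

```bash
python3 look.py 6
```

```text
[ 0.623  -0.1515  0.0613] 8.5 tool r 0.1256 ang -46.8 yaw -48.6 F [ 0.4  0.9 -0. ]
green [ 0.4768 -0.0718  0.086 ] -171.2
[(np.float64(78.4), np.float64(33.4), np.float64(0.121)), (np.float64(167.8), np.float64(32.8), np.float64(0.123)), (np.float64(33.8), np.float64(33.8), np.float64(0.121)), (np.float64(-146.1), np.float64(33.9), np.float64(0.121)), (np.float64(-10.9), np.float64(34.1), np.float64(0.121)), (np.float64(-101.2), np.float64(33.8), np.float64(0.121)), (np.float64(-56.2), np.float64(33.8), np.float64(0.121)), (np.float64(-47.2), np.float64(42.8), np.float64(0.138))]
```

View pics/s6.png

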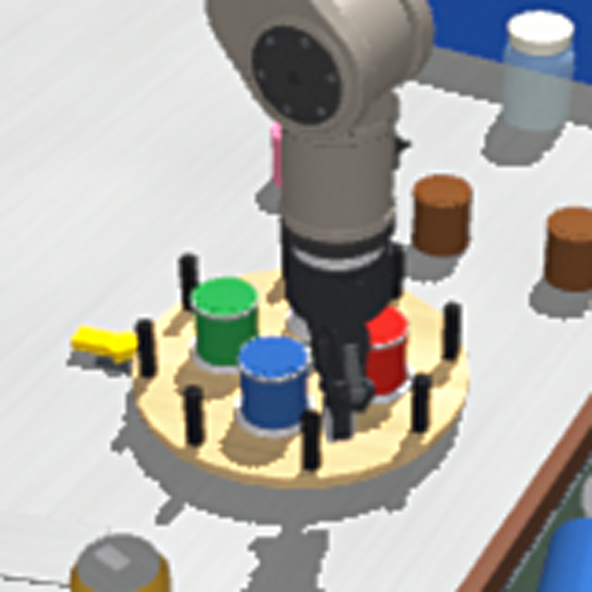

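Request:
move_arm(increments="0 3 3 0 0 0 0;0 2 2 10 0 0 0;0 0 0 20 0 0 0;0 0 0 30 0 0 0;0 0 0 30 0 0 0;0 0 0 40 0 0 0;0 0 0 40 0 0 0;0 0 0 0 0 0 0")

```text
t: 9.5
eef_pos: [0.6304, -0.1471, 0.2371]
tool_rot: [0.002, 0.936, 0.353, 0.004]
contact_force: [0.2, -0.4, -0.1]
gripper_width: -0.003
```

Request:
move_arm(increments="0 -15 -45 0 0 0 0;0 -15 -45 0 0 0 0;0 -25 -45 0 0 0 0;0 -25 -45 0 0 0 0;0 -25 -45 0 0 0 0;0 -25 -45 0 0 0 0;0 -25 -45 0 0 0 0;0 0 0 0 0 0 0")

```text
t: 10.5
eef_pos: [0.4682, -0.4667, 0.2313]
tool_rot: [0.001, 0.937, 0.349, -0.002]
contact_force: [-0.7, 0.7, -0.2]
gripper_width: -0.002
```

```bash
python3 - <<'E'
from h import *
for n in ("top","scene"):
    p,d=vision.read_camera(n);cv2.imwrite(f"pics/{n}7.png",p[:,:,::-1]);o=measure(n,p,d)
    P=o["posts"];c0=np.array([.535,-.06]);P=P[abs(np.hypot(*(P[:,:2]-c0).T)-.122)<.02];c=fitfixed(P,.122);r=P[:,:2]-c
    a=np.degrees(np.arctan2(r[:,1],r[:,0]));print(n,c.round(4),(a%45).round(1))
    g=o["green"];print("green",g.round(4),np.degrees(np.arctan2(*(g[:2]-c)[::-1])))
    for ce,w in o["yellow"]:
        m=w[:,:2].mean(0)-c;u=m/np.hypot(*m);print("pointer",np.degrees(np.arctan2(m[1],m[0])),"err mm",1000*np.hypot(*(c+.062*u-g[:2])))
print(bot.get_obs()["eef_pos"],bot.get_obs()["t"])
E
```

```text
top [ 0.5348 -0.058 ] [34.  33.7 33.8 33.5 33.7 33.7 33.6 33.6]
green [ 0.4751 -0.0699  0.0852] -168.71612871978922
pointer -168.77537604775443 err mm 1.1054337153655203
scene [ 0.5393 -0.0624] [33.8 33.9 33.5 33.9 32.8 34.  33.6 33.2]
green [ 0.4771 -0.0717  0.0858] -171.43540855284323
pointer -168.71400904382685 err mm 3.0902202477888805
[ 0.47245998 -0.46156865  0.23124736] 10.6
```

View pics/top7.png

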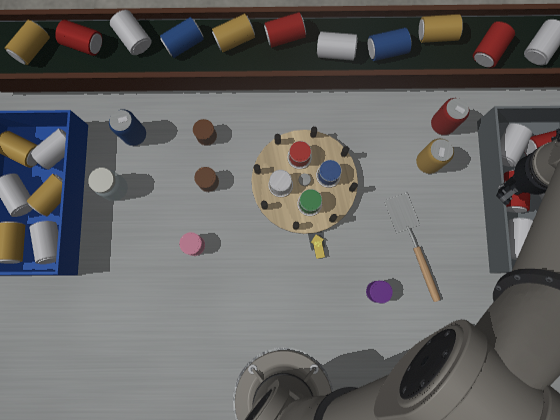

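View pics/scene7.png

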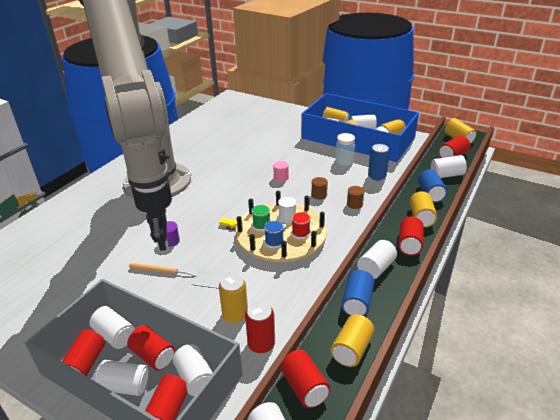

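Green at (311,201) in the top view sits directly behind the pointer at (319,245), about 1 mm (top) to 3 mm (scene) off the spot. All four tins are upright, the bystanders are unmoved and the hand is clear. I'm handing the job in.

```bash
python3 -c "
from station import bot
print(bot.hand_in())"
```

```text
the job is handed in; nothing more can be done
None
```

I turned the carousel about 117° clockwise, pushing one rim post with the shut fingertips in one stroke of short steps. I then backed off, lifted the hand clear and handed the job in at about 10.6 s.

- **Green tin:** it stood 1.1 mm (top camera) to 3.1 mm (scene camera) from the spot behind the pointer, against the 13 mm limit.
- **Post angles:** from the posts, the carousel is within about 0.1° of the target.
- **Camera disagreement:** the two cameras placed the turning axis about 6 mm apart. I used the average for the path and compared tin and pointer within each view.
- **Tins and bystanders:** the last pictures show all four tins upright in their pockets and the cans, jar and scraper apparently where they started. I judged that by eye and did not measure it.
- **Forces:** readings at the end of each move and look never exceeded about 3.5 N. I did not measure the carousel's speed separately, but it looked at rest after the hand left.

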